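Reset the kiln controller with its key

TASK

The kiln controller has tripped and must be reset: first turn its dial anticlockwise right down to the end stop, then take the key out of the wooden stand and push it fully home in the key switch (the pins are sticky, so press firmly or wiggle it a little). Turn the key a quarter turn clockwise to the stop, and finish while still gripping it and holding it turned against the return spring. Leave the cup, the hare and the stamp alone.

Things in the scene. Friction and masses are not known exactly. Their poses are not given: they have to be found in the camera images.
- console: the kiln control console: a white flat case, 140 (x) x 240 (y) x 45 mm high, fixed to the counter. Origin at the centre of its underside; its +x points away from the robot at yaw 0, +y to the left. The dial stands on its top at (0, +68) mm and the key switch at (0, -68) mm of its frame
- dial_grip (a point): point on the dial's upright axis at the height to grip it. The dial has a round base plate (68 mm) and a bar grip on top, 42 mm long x 14 mm thick, its top 89 mm and its foot 59 mm above the counter; this point is 82 mm above the counter
- dial (a joint): angle of the dial in rad: 0 at its anticlockwise end stop, growing clockwise seen from above. At 0 its bar grip lies along the console's x axis; at value q the bar is turned by q clockwise from there. Stays where it is left (about 0.03 N m of friction)
- keyway (a point): centre of the key slot's mouth on the brass cylinder's top face, 78 mm above the counter, in a steel barrel (48 mm diameter) whose round lip stands 3 mm higher (29 mm opening). Slot 13.4 (point x) x 6.4 mm, 30 mm deep, straight down, mouth chamfered 2.5 mm. Site z is up; it turns with the cylinder; unturned, x is the console's x. Pressing past the sticky pins 10 and 20 mm down takes 4 to 12 N
- lock (a joint): angle of the key switch cylinder in rad: 0 at rest, growing clockwise seen from above, end stop at 1.57. A return spring (0.01 N m at rest, 0.06 N m at the stop) turns it back unless held. The key has about 0.1 rad of play in the slot, so it must be turned about 0.1 to 0.2 rad further than the cylinder
- key_grip (a point): centre of the key's black head, to be gripped: an upright plate 32 (point x) x 10 (point y) x 40 mm high. 26 mm below it is the underside of a round shoulder (22 mm diameter, 6 mm high); below that a flat steel blade 12 (x) x 5 (y) x 26 mm with a wedge tip. z is up; a half turn about z looks the same. About 50 g. At the start upright in the stand, shoulder on its top; lift straight up 30 mm to free
- key_shoulder (a point): the underside of the key's round shoulder, on the key's long axis; rests on the cylinder's face (keyway height) when the key is fully home
- stand_slot (a point): middle of the top of the wooden key stand, a block 64 x 64 x 36 mm fixed to the counter; its slot (long side along this point's x) holds the key at the start
- cup_mid (a point): a small white handleless cup, 60 mm wide and 51 mm high, a bystander; point at half its height
- hare_mid (a point): a white sitting hare figure, 60 x 87 x 149 mm high, a bystander; point at half its height
- stamp_mid (a point): a small wooden pattern stamp standing on the counter, 27 x 27 x 54 mm high, a bystander; point at half its height

How it is judged:
On the way, in this order (a step that is already met when the one before it is completed fails the run):
1. the dial is turned anticlockwise to its end stop (value of joint dial below 0.08 rad), for 0.2 s.
2. the key is fully home in the key switch, not yet turned (z of key_shoulder in the frame of keyway below 0.0025 m and horizontal distance between key_shoulder and keyway below 0.004 m and value of joint lock below 0.5 rad), for 0.1 s.
At the end, for the whole second after the job is handed in: dial within 0.1 rad of its anticlockwise stop; key home in the switch (shoulder within 4 mm of the cylinder face, on its axis within 4 mm, upright within 0.2 rad); cylinder turned clockwise more than 1.35 rad (stop at 1.57); fingers grip the key with more than 3 N (value of joint lock above 1.35 rad and z of key_shoulder in the frame of keyway below 0.004 m and horizontal distance between key_shoulder and keyway below 0.004 m and angle between key_grip's own z axis and vertical below 0.2 rad and contact force between the fingers and key above 3 N and value of joint dial below 0.1 rad); the arm keeps its last pose, push and grip.
It fails at once if the cup, the hare or the stamp is moved or knocked over (distance of any of cup_mid, hare_mid, stamp_mid from where it was at the start of the episode above 0.03 m).
It also fails if it takes over 58 s, if anything falls off the work surface, if the arm or the gripper's body presses on something with over 40 N, if the wrist force passes 120 N, or if a joint passes its speed limit or range.

ROBOT

A 6-joint arm with a two-finger parallel gripper is mounted at the origin on a cart in front of the work surface, level with it; the furniture and walls round the work are solid. World frame = base frame: x ahead of the robot, y to its left, z up, the work surface at z = 0. Lengths are in m, angles in rad, forces in N, time in s.
With the tool pointing down it reaches from about 0.35 to 0.775 m from the base axis. Payload 5.5 kg.
Tool frame: the origin (TCP) lies at the very end of the fingers, on their centre line; the grasp point (between the pads) lies env.pinch_z behind it (env.pinch_z is the distance from the TCP to the grasp point, in m); z points along the fingers, y is the line along which they close (so a half turn about z gives the same grasp; the last joint's range is limited). The gripper opens to 85 mm and grips with 20 to 120 N. Pads are 22 mm wide; open, the fingers measure 114 mm over their backs; the gripper's body (76 mm by 85 mm) begins 54 mm behind the grasp point. The pads swing forward as they close: fully open they stand 13 mm farther back than shut.
Start: joints at [1.089, 0.313, 0.046, 1.304, 0, 1.431], TCP at [0.193, 0.542, 0.198] pointing down, gripper open.
Joint ranges: [-2.76, 2.76], [-0.86, 1.69], [-1.03, 1.26], [-2.2, 2.34], [-1.47, 1.5], [-3.14, 3.14]. Speed limits (rad/s): [2.57, 2.57, 3.14, 3.14, 3.14, 3.14].

INTERFACE

Orientations are given as a unit quaternion [w, x, y, z].
In Python, from workcell import env, eyes gives the robot as it stands.
- The arm moves only by the shell command python3 -m jog 'ROWS' [FORCE]. ROWS is JSON, one flat list of numbers, 7 for each row, row after row: the shift along the world's x, y, z as a fraction of full scale, then the turn, a rotation vector about the world's x, y, z as a fraction of full scale, then the opening, from -1 (shut) to 1 (fully open), so that 0 is half open. A call has 1 to 12 rows; each row is the pose to reach, as a shift and turn from the pose commanded when the call began, turning the shorter way round; what a row does not reach only later rows make up. Full scale, the value 1, is 20 cm for a shift and pi rad for a turn. A row lasts 1/12 s, in which the tool goes at most 41.7 mm and 7.16 degrees, less where a joint would pass 70% of its speed; a pose out of reach is approached as far as the arm can. A call with a number of a shift or a turn outside -1 to 1 is refused whole. A call with a gripper value outside its range is refused whole. The fingers move at their own pace and stop on an object; FORCE is the grip in N (left out, the last holds). Time passes only in rows, so rows that repeat a pose let the fingers close. It gives the time, the measured TCP pose, the force, the opening and the grip force at its end, in the units of the state.
- env.get_state(): the state, without advancing time (a new reading comes with each control period).
- eyes.read_camera(name): name is "scene" or "top" or "wrist"; returns (picture, depth): 384x512x3 uint8, red, green, blue; 384x512 float32, m along the optical axis (not along the pixel's ray), 0 where there is no reading.
- eyes.calibration(name): a dict with "fx", "fy", "cx", "cy" (pixels), "k1" (the pictures are not rectified: a ray, as slopes to the right and down, at radius r is drawn at 1 + k1 r^2 times it, then the intrinsics apply), "R" (3x3) and "t" (3): a world point X has camera coordinates R X + t; the wrist camera has in their place "tool_from_camera" (4x4, takes a point from camera to tool coordinates, whose origin is the TCP and whose axes are the flange's). Camera axes: x right, y down, z forward; pixel columns grow to the right and rows downward; lengths in m; the calibration is good to about 2 mm. A picture is of the moment at which its call begins: read the wrist's pose just before it. calibration takes no time and is no camera call.
- env.hand_in(): hands the job in; it is judged then, once.
The state is a dict: "clock": time; "joint_pos": joint angles; "qvel": joint speeds; "tau": joint torques, N m; "tcp_pos": TCP position; "orientation": TCP orientation; "wrist_force": force on the tool from outside, world axes, zero at the start; "ft_torque": the same for the moment, N m; "finger_gap": finger opening in m; "grip_force": force on a finger pad.
Only numpy, scipy, OpenCV 4.12 (cv2) and the standard library are available. Lean on these libraries where they do the work, as an engineer would, in place of code of your own. Each camera call takes 0.05 s, during which the arm holds its last target. There are 200 camera calls.

## Working session

There is one attempt and no reset: what is moved stays moved. The work goes in short steps, Python scripts to look and compute and a shell command to move; the robot and the scene stay as the last step left them, time stands still between calls to the robot, and variables do not carry over. Pictures are saved under pics/ and viewed, at most 14 in all, crops included, and the job is handed in when it is done.

```bash
ls; mkdir -p pics
cat > h.py <<'E'
import numpy as np, cv2
from workcell import env, eyes
from scipy.spatial.transform import Rotation as Rn
def cam(name):
    st=env.get_state(); c=eyes.calibration(name); im,d=eyes.read_camera(name)
    if name=="wrist":
        q=st["orientation"]; T=np.eye(4); T[:3,:3]=Rn.from_quat([q[1],q[2],q[3],q[0]]).as_matrix(); T[:3,3]=st["tcp_pos"]
        M=T@np.array(c["tool_from_camera"])
    else:
        R=np.array(c["R"]);t=np.array(c["t"]); M=np.eye(4); M[:3,:3]=R.T; M[:3,3]=-R.T@t
    return im,d,c,M
def slopes(uv,c):
    p=(np.atleast_2d(uv).astype(float)-[c["cx"],c["cy"]])/[c["fx"],c["fy"]]
    s=p.copy()
    for _ in range(20): s=p/(1+c["k1"]*(s**2).sum(1,keepdims=True))
    return s
def onplane(uv,z,c,M):
    s=slopes(uv,c); r=np.c_[s,np.ones(len(s))]@M[:3,:3].T
    return M[:3,3]+r*((z-M[2,3])/r[:,2:3])
def cloud(d,c,M):
    v,u=np.mgrid[:d.shape[0],:d.shape[1]]; s=slopes(np.c_[u.ravel(),v.ravel()],c)
    P=np.c_[s,np.ones(len(s))]*d.reshape(-1,1)
    return (P@M[:3,:3].T+M[:3,3]).reshape(*d.shape,3)
E
cat > snap.py <<'E'
import sys; from h import *
for n in sys.argv[2:]:
    im,d,c,M=cam(n); np.savez(f"{sys.argv[1]}_{n}.npz",im=im,d=d,M=M); cv2.imwrite(f"pics/{sys.argv[1]}_{n}.png",im[:,:,::-1])
E
python3 snap.py a top scene; python3 -c "
from h import *
print(env.get_state(),env.pinch_z)
for n in('top','scene','wrist'):print(eyes.calibration(n))"
python3 -c "
import cv2,numpy as np
cv2.imwrite('pics/a.png',cv2.resize(np.hstack([cv2.imread('pics/a_top.png'),cv2.imread('pics/a_scene.png')]),(800,300)))"
```

```text
pics
{'clock': 0.1, 'joint_pos': array([1.08940372e+00, 3.13933102e-01, 4.50932712e-02, 1.30357746e+00,
       1.59407934e-05, 1.43121548e+00]), 'qvel': array([-0.00042816, -0.00169765,  0.00184637,  0.00030004,  0.00128492,
        0.00044943]), 'tau': array([ 2.96879021e-03, -4.81724274e+01,  2.99244422e+01,  1.27804518e-02,
       -1.66027330e-04,  2.18551048e-05]), 'tcp_pos': array([0.19249793, 0.54129264, 0.19729391]), 'orientation': array([-2.55209620e-04,  1.70075050e-01,  9.85430779e-01, -7.69294114e-04]), 'wrist_force': array([0.07416098, 0.21233706, 0.551156  ]), 'ft_torque': array([ 0.02367089,  0.04071353, -0.0006646 ]), 'grip_force': 0.0, 'finger_gap': 0.08542174222714823} 0.0187
{'fx': 393.0151495092514, 'fy': 393.0151495092514, 'cx': 255.8419462042493, 'cy': 191.4847088388351, 'k1': -0.1052639151713525, 'R': array([[ 0.04864082, -0.99879851, -0.00596792],
       [-0.96993215, -0.04580685, -0.23902583],
       [ 0.23846527,  0.01741489, -0.97099487]]), 't': array([0.00349177, 0.52029732, 1.14342078])}
{'fx': 359.804366986048, 'fy': 359.804366986048, 'cx': 250.82816124156037, 'cy': 188.7668920785849, 'k1': -0.01896431101741015, 'R': array([[ 0.69980057, -0.7143292 , -0.00360083],
       [-0.41050808, -0.39802329, -0.82040269],
       [ 0.58460438,  0.57559644, -0.57177483]]), 't': array([-0.35486081,  0.27607835,  0.68988505])}
{'fx': 297.8992027810815, 'fy': 297.8992027810815, 'cx': 257.94776408327607, 'cy': 188.56707272549752, 'k1': -0.07913399268570998, 'tool_from_camera': array([[-3.52720730e-05, -9.50072846e-01, -3.12028182e-01,
         8.07848791e-02],
       [ 9.99999986e-01, -8.47443842e-05,  1.44990960e-04,
        -5.84892070e-05],
       [-1.64194610e-04, -3.12028173e-01,  9.50072835e-01,
        -1.75041183e-01],
       [ 0.00000000e+00,  0.00000000e+00,  0.00000000e+00,
         1.00000000e+00]])}
```

View pics/a_top.png

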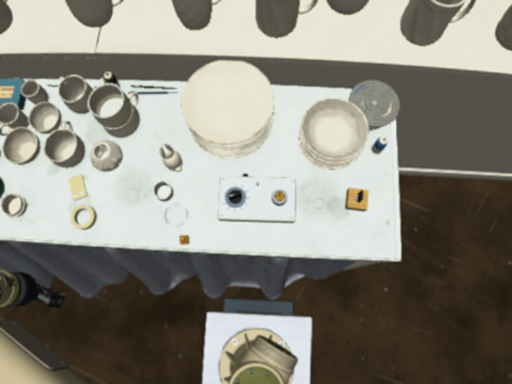

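View pics/a_scene.png

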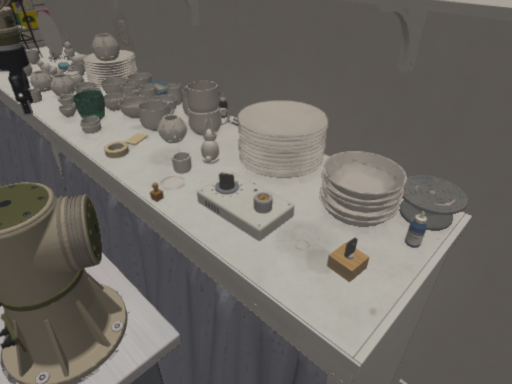

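Top view: console about (257,199), with the dial at (236,196) and the switch at (279,197). The stand and key are at (357,199), hare (171,158), cup (163,190) and stamp (184,239).

```bash
cat > m.py <<'E'
from h import *
f=np.load("a_top.npz"); c=eyes.calibration("top"); P=cloud(f["d"],c,f["M"])
def reg(u0,u1,v0,v1,z0,z1,name):
    Q=P[v0:v1,u0:u1].reshape(-1,3); m=(Q[:,2]>z0)&(Q[:,2]<z1); Q=Q[m]
    (cx,cy),(w,h),a=cv2.minAreaRect((Q[:,:2]*1000).astype(np.float32))
    print(name,len(Q),"rect",cx,cy,w,h,a,"mean",Q.mean(0),"zmax",Q[:,2].max())
reg(210,305,170,228,.035,.055,"console")
reg(222,252,182,210,.075,.1,"dialbar")
reg(266,294,184,212,.068,.095,"barrel")
reg(338,376,182,216,.03,.045,"stand")
reg(338,376,176,216,.05,.12,"key")
reg(150,180,175,205,.03,.07,"cup")
reg(150,190,135,178,.03,.17,"hare")
reg(174,194,228,248,.02,.07,"stamp")
for n,uv,z in(("dial",(236,196),.089),("switch",(279.5,197.5),.08),("stand",(357,199),.036)): print(n,onplane(uv,z,c,f["M"]))
cv2.imwrite("pics/crop1.png",cv2.resize(f["im"][175:225,210:375,::-1],(800,242),interpolation=cv2.INTER_CUBIC))
E
python3 m.py
```

```text
console 2998 rect 507.8580627441406 26.090728759765625 149.1772003173828 240.79742431640625 0.7475714683532715 mean [0.50072039 0.02644174 0.04579678] zmax 0.05493439037614034
dialbar 74 rect 502.2664794921875 93.44476318359375 14.589500427246094 40.850467681884766 21.523523330688477 mean [0.5013752  0.09303817 0.08823689] zmax 0.09483599861362735
barrel 171 rect 503.1596984863281 -42.512569427490234 45.152015686035156 46.13325500488281 51.300472259521484 mean [ 0.50289079 -0.04209295  0.07918417] zmax 0.0876888450928186
stand 348 rect 519.6716918945312 -291.474365234375 63.981536865234375 66.1836166381836 84.16688537597656 mean [ 0.51845777 -0.28938398  0.03615385] zmax 0.04464488454989568
key 53 rect 519.1867065429688 -290.84906005859375 31.557273864746094 8.759395599365234 3.7655694484710693 mean [ 0.51752839 -0.29046366  0.07317588] zmax 0.08605868535196803
cup 149 rect 514.9978637695312 323.70501708984375 61.248104095458984 57.69719696044922 49.88629913330078 mean [0.51500951 0.32276515 0.04487694] zmax 0.05437592937184266
hare 416 rect 618.3737182617188 303.7533874511719 63.41283416748047 60.233036041259766 77.6478271484375 mean [0.6134943  0.29960625 0.08073873] zmax 0.15358895408795248
stamp 80 rect 366.1554870605469 244.58551025390625 27.38076400756836 27.069591522216797 10.41248893737793 mean [0.3646982  0.24215672 0.03558557] zmax 0.05875241057963221
dial [[0.49645737 0.08664708 0.089     ]]
switch [[ 0.5000963  -0.04402871  0.08      ]]
stand [[ 0.51689    -0.28992521  0.036     ]]
```

View pics/crop1.png

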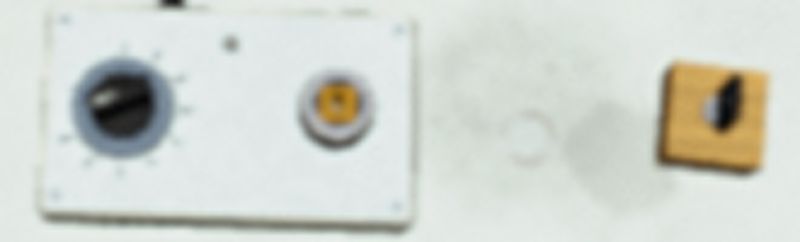

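```bash
python3 -m jog '[0.77,-1,0.25,0,0,-0.13,1, 0.77,-1,0.25,0,0,-0.13,1, 0.77,-1,0.25,0,0,-0.13,1, 0.77,-1,0.25,0,0,-0.13,1, 0.77,-1,0.25,0,0,-0.13,1, 0.77,-1,0.25,0,0,-0.13,1, 0.77,-1,0.25,0,0,-0.13,1]'
python3 -m jog '[0.77,-1,0,0,0,-0.14,1, 0.77,-1,0,0,0,-0.14,1, 0.77,-1,0,0,0,-0.14,1, 0.77,-1,0,0,0,-0.14,1, 0.77,-1,0,0,0,-0.14,1, 0.77,-1,0,0,0,-0.14,1, 0.77,-1,0,0,0,-0.14,1]'
python3 -m jog '[0,-0.24,0,0,0,0,1, 0,-0.24,0,0,0,0,1, 0,-0.24,0,0,0,0,1, 0,-0.24,0,0,0,0,1]'; python3 snap.py b wrist
```

```text
clock: 0.68
tcp_pos: [0.3501, 0.338, 0.2492]
orientation: [0.001, 0.369, 0.929, 0.0]
wrist_force: [0.7, -0.4, 0.3]
finger_gap: 0.0854
grip_force: 0.0
clock: 1.27
tcp_pos: [0.5045, 0.1368, 0.247]
orientation: [0.001, 0.563, 0.826, -0.001]
wrist_force: [0.7, 0.4, -0.7]
finger_gap: 0.0855
grip_force: 0.0
clock: 1.6
tcp_pos: [0.5004, 0.0941, 0.2479]
orientation: [-0.0, 0.561, 0.828, 0.0]
wrist_force: [-0.6, 0.1, 0.4]
finger_gap: 0.0851
grip_force: 0.0
```

View pics/b_wrist.png

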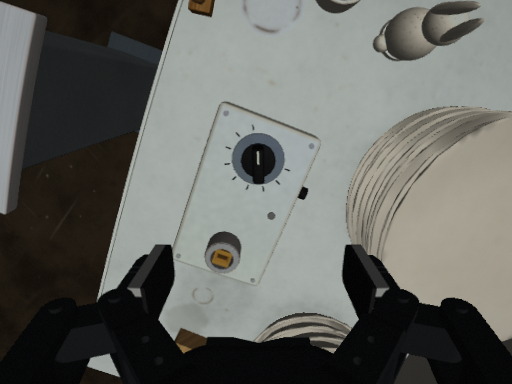

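Wrist view: the dial is at (258,160) with its white pointer towards the top. Ticks run clockwise from (287,170) (console +x) to (253,127), so the dial is probably at q≈4.3 and needs about 248° of turn. The switch is at (222,255).

```bash
cat > m2.py <<'E'
from h import *
f=np.load("b_wrist.npz"); c=eyes.calibration("wrist"); P=cloud(f["d"],c,f["M"]); im=f["im"]
def rect(Q,n):
    r=cv2.minAreaRect((Q[:,:2]*1000).astype(np.float32)); print(n,len(Q),np.round(r[0],1),np.round(r[1],1),round(r[2],1),"z",np.median(Q[:,2]))
def reg(u0,u1,v0,v1,z0,z1,n):
    Q=P[v0:v1,u0:u1].reshape(-1,3); rect(Q[(Q[:,2]>z0)&(Q[:,2]<z1)],n)
reg(228,292,130,190,.08,.1,"bar"); reg(200,245,228,276,.074,.09,"lip"); reg(170,325,100,290,.04,.05,"console")
hsv=cv2.cvtColor(im,cv2.COLOR_RGB2HSV); m=((hsv[...,1]>120)&(hsv[...,2]>90)).astype(np.uint8); m[:228]=0;m[276:]=0;m[:,:200]=0;m[:,245:]=0
v,u=np.nonzero(m); rect(onplane(np.c_[u,v],.078,c,f["M"]),"brass")
s=env.get_state(); print(s["joint_pos"])
Q=P[100:330,340:].reshape(-1,3); Q=Q[Q[:,2]>.05]; print("plates",Q[:,0].min(),Q[:,2].max())
E
python3 m2.py
```

```text
bar 428 [499.7  91.3] [13.9 41.7] 22.0 z 0.0877623236483221
lip 769 [503.1 -43.3] [46.6 45. ] 30.4 z 0.0791553887901787
console 13420 [501.5  24.1] [138.2 238. ] 0.8 z 0.04409802196272927
brass 216 [503.  -44.1] [22.9 23.7] 1.0 z 0.07800000000000001
[ 2.88452376e-02  1.75194112e-01 -1.26845308e-02  1.38319299e+00
  6.01726426e-04  1.21853097e+00]
plates 0.4702670623527145 0.42298670124594995
```

```bash
python3 -m jog '[0,-0.013,-0.6,0,0,0,1, 0,-0.013,-0.6,0,0,0,1, 0,-0.013,-0.6,0,0,0,1, 0,-0.013,-0.75,0,0,0,0.3, 0,-0.013,-0.85,0,0,0,0, 0,-0.013,-0.92,0,0,0,0, 0,-0.013,-0.92,0,0,0,0]'
python3 -m jog '[0,0,0,0,0,0,-1, 0,0,0,0,0,0,-1, 0,0,0,0,0,0,-1, 0,0,0,0,0,0,-1, 0,0,0,0,0,0,-1]' 40
```

```text
clock: 2.23
tcp_pos: [0.4976, 0.0928, 0.0609]
orientation: [-0.003, 0.56, 0.829, -0.002]
wrist_force: [-0.9, 0.4, 0.5]
finger_gap: 0.043
grip_force: 0.0
clock: 2.65
tcp_pos: [0.5016, 0.0913, 0.0652]
orientation: [0.001, 0.56, 0.828, 0.001]
wrist_force: [-0.9, -0.0, 0.7]
finger_gap: -0.0
grip_force: 0.0
```

```bash
python3 snap.py c wrist scene; python3 -c "
import cv2,numpy as np
a=cv2.imread('pics/c_wrist.png');b=cv2.imread('pics/c_scene.png')[100:250,150:350]
cv2.imwrite('pics/c.png',np.hstack([cv2.resize(a,(400,300)),cv2.resize(b,(400,300))]))
from h import *
for i in range(2): s=env.get_state();print(s['tcp_pos'],s['finger_gap'],s['grip_force'])"
```

```text
[0.50121494 0.0911681  0.064764  ] 0.00041740042023905634 0.0
[0.50121494 0.0911681  0.064764  ] 0.00041740042023905634 0.0
```

View pics/c.png

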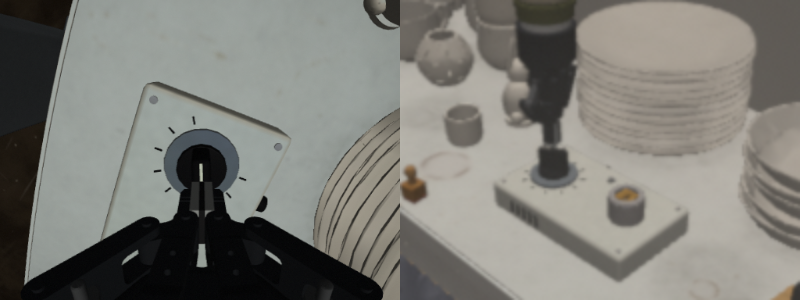

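```bash
python3 -c "
import cv2
a=cv2.imread('pics/c_wrist.png')[150:350,180:340]
b=cv2.imread('pics/c_scene.png')[150:220,200:256]
import numpy as np
cv2.imwrite('pics/c2.png',np.hstack([cv2.resize(np.clip(x*2.0,0,255).astype(np.uint8),(400,500),interpolation=cv2.INTER_CUBIC) for x in(a,b)]))"
```

```text
(no output)
```

View pics/c2.png

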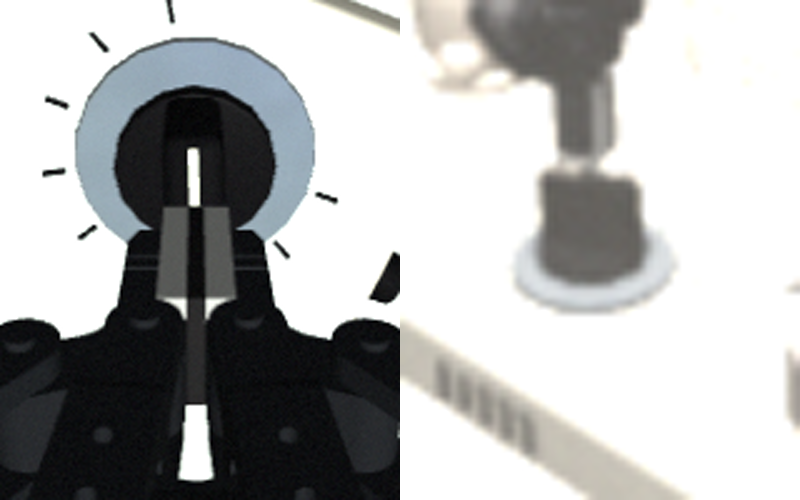

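The zoomed view shows the closed fingertips standing just above the bar, although the TCP reads 0.065. I'll check the depths.

```bash
cat > m3.py <<'E'
from h import *
for n in("wrist","scene"):
    f=np.load(f"c_{n}.npz"); c=eyes.calibration(n); P=cloud(f["d"],c,f["M"])
    if n=="wrist":
        for v,u in((195,257),(215,257),(225,257),(228,250),(235,250),(240,250),(250,250),(265,250),(268,258)): print(n,u,v,np.round(P[v,u],4))
    else:
        for v in range(158,194,2): print(n,v,np.round(P[v,227],4))
E
python3 m3.py
```

```text
wrist 257 195 [0.4927 0.1107 0.0721]
wrist 257 215 [0.495  0.1051 0.0882]
wrist 257 225 [0.4974 0.0991 0.0875]
wrist 250 228 [0.4943 0.0961 0.088 ]
wrist 250 235 [0.4933 0.0999 0.1041]
wrist 250 240 [0.4931 0.1007 0.111 ]
wrist 250 250 [0.4936 0.1    0.1191]
wrist 250 265 [0.494  0.0998 0.1312]
wrist 258 268 [0.4971 0.1012 0.1336]
scene 158 [0.4981 0.0778 0.1477]
scene 160 [0.4981 0.0781 0.1415]
scene 162 [0.4985 0.079  0.1349]
scene 164 [0.4972 0.0778 0.1298]
scene 166 [0.4992 0.0805 0.1216]
scene 168 [0.4996 0.0814 0.1148]
scene 170 [0.4995 0.0817 0.1084]
scene 172 [0.4997 0.0823 0.1017]
scene 174 [0.5038 0.0874 0.0912]
scene 176 [0.5003 0.0838 0.088 ]
scene 178 [0.4985 0.0821 0.0831]
scene 180 [0.5    0.0842 0.0748]
scene 182 [0.4958 0.0798 0.0723]
scene 184 [0.4973 0.082  0.0639]
scene 186 [0.4947 0.0794 0.0598]
scene 188 [0.4908 0.0753 0.057 ]
scene 190 [0.4891 0.0738 0.0518]
scene 192 [0.4837 0.068  0.0507]
```

The fingertips really sit about 28 mm above the reported TCP. I'll open, lower in gentle stages while watching the force, and close.

```bash
python3 -m jog '[0,0,0,0,0,0,0, 0,0,0,0,0,0,0, 0,0,0,0,0,0,0, 0,0,0,0,0,0,0]'
python3 -m jog '[0,0,-0.03,0,0,0,0, 0,0,-0.06,0,0,0,0, 0,0,-0.06,0,0,0,0]'
python3 -c "
from h import *
im,d,c,M=cam('wrist');P=cloud(d,c,M);np.savez('d_wrist.npz',im=im,d=d,M=M)
T=np.array(c['tool_from_camera']);Q=(P-M[:3,3])@M[:3,:3]@T[:3,:3].T+T[:3,3]
m=(d>0)&(Q[...,2]>-.06)&(np.abs(Q[...,0])<.02)&(np.abs(Q[...,1])<.06)
q=Q[m]
for s in(-1,1):
  for z in np.arange(-.06,.02,.005):
    k=q[(q[:,1]*s>.016)&(abs(q[:,2]-z)<.0025)]
    if len(k):print(s,round(z,3),len(k),k.min(0).round(3),k.max(0).round(3))
cv2.imwrite('pics/d.png',np.clip(im[:,:,::-1]*1.7,0,255))"
```

```text
clock: 3.08
tcp_pos: [0.5007, 0.0911, 0.0641]
orientation: [-0.0, 0.561, 0.828, -0.0]
wrist_force: [-0.2, 1.0, 0.0]
finger_gap: 0.0428
grip_force: 0.0
clock: 3.33
tcp_pos: [0.4996, 0.0911, 0.0506]
orientation: [-0.001, 0.561, 0.828, -0.001]
wrist_force: [-0.8, -0.7, -0.4]
finger_gap: 0.0429
grip_force: 0.0
-1 -0.06 132 [-0.011 -0.036 -0.06 ] [ 0.012 -0.022 -0.058]
-1 -0.055 205 [-0.011 -0.036 -0.057] [ 0.012 -0.021 -0.053]
-1 -0.05 215 [-0.01  -0.035 -0.052] [ 0.012 -0.021 -0.048]
-1 -0.045 176 [-0.011 -0.035 -0.047] [ 0.012 -0.021 -0.043]
-1 -0.04 117 [-0.01  -0.033 -0.042] [ 0.012 -0.021 -0.038]
-1 -0.035 26 [-0.005 -0.022 -0.037] [ 0.01  -0.021 -0.034]
-1 -0.01 74 [-0.011 -0.02  -0.009] [ 0.011 -0.016 -0.008]
-1 -0.005 108 [-0.012 -0.02  -0.007] [ 0.013 -0.016 -0.003]
-1 -0.0 945 [-0.02  -0.032 -0.002] [ 0.02  -0.016  0.002]
-1 0.005 2145 [-0.02  -0.06   0.003] [ 0.02  -0.026  0.007]
-1 0.01 71 [-0.02  -0.06   0.008] [ 0.02  -0.029  0.009]
1 -0.06 118 [-0.011  0.021 -0.06 ] [ 0.012  0.035 -0.058]
1 -0.055 229 [-0.011  0.02  -0.057] [ 0.012  0.035 -0.053]
1 -0.05 202 [-0.011  0.021 -0.052] [ 0.012  0.035 -0.048]
1 -0.045 178 [-0.011  0.021 -0.047] [ 0.012  0.035 -0.043]
1 -0.04 121 [-0.01   0.021 -0.042] [ 0.012  0.033 -0.038]
1 -0.035 24 [-0.007  0.021 -0.037] [ 0.011  0.026 -0.034]
1 -0.01 159 [-0.014  0.016 -0.009] [ 0.013  0.022 -0.008]
1 -0.005 167 [-0.015  0.016 -0.007] [ 0.015  0.023 -0.003]
1 -0.0 905 [-0.02   0.016 -0.002] [0.02  0.034 0.002]
1 0.005 2034 [-0.02   0.028  0.003] [0.02  0.06  0.007]
1 0.01 42 [-0.019  0.029  0.008] [0.02  0.06  0.008][ WARN:0@0.732] global loadsave.cpp:1063 imwrite_ Unsupported depth image for selected encoder is fallbacked to CV_8U.
```

View pics/d.png

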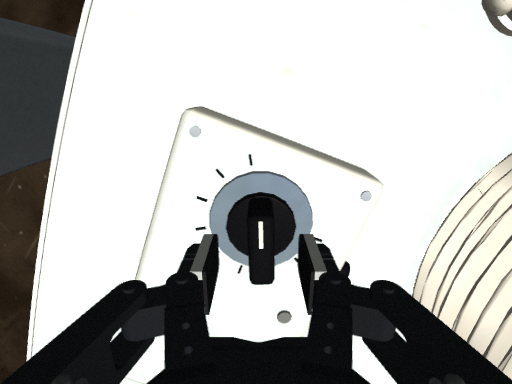

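The bar stands between the fingers, from (261,197) to (261,283). The half-open tips are 35 mm behind the reported TCP, so the real tip offset is about 28 mm when shut. I'll lower 15 mm more and grip.

```bash
python3 -m jog '[0,0,-0.04,0,0,0,0, 0,0,-0.075,0,0,0,0, 0,0,-0.075,0,0,0,0, 0,0,-0.075,0,0,0,-1, 0,0,-0.075,0,0,0,-1, 0,0,-0.075,0,0,0,-1, 0,0,-0.075,0,0,0,-1, 0,0,-0.075,0,0,0,-1]' 40
```

```text
clock: 4.05
tcp_pos: [0.5013, 0.0913, 0.0373]
orientation: [0.0, 0.561, 0.828, 0.0]
wrist_force: [1.3, 1.6, -2.1]
finger_gap: 0.013
grip_force: 44.4
```

Gripped. Now turn anticlockwise (+z).

```bash
python3 -m jog '[0,0,0,0,0,0.47,-1, 0,0,0,0,0,0.47,-1, 0,0,0,0,0,0.47,-1, 0,0,0,0,0,0.47,-1, 0,0,0,0,0,0.47,-1, 0,0,0,0,0,0.47,-1, 0,0,0,0,0,0.47,-1, 0,0,0,0,0,0.47,-1, 0,0,0,0,0,0.47,-1, 0,0,0,0,0,0.47,-1, 0,0,0,0,0,0.47,-1, 0,0,0,0,0,0.47,-1]'; python3 -c "
from h import *
s=env.get_state();print(s['ft_torque'],s['joint_pos'])"
```

```text
clock: 5.05
tcp_pos: [0.5031, 0.091, 0.0379]
orientation: [0.002, -0.143, 0.99, -0.0]
wrist_force: [3.6, 1.6, -0.7]
finger_gap: 0.0133
grip_force: 162.7
[ 0.32296984 -0.91282792 -3.24194215] [ 2.15417675e-02  2.96347950e-01 -3.92237345e-01  8.77950410e-01
  4.46905554e-04 -2.65535339e-01]
```

Hard torque (−3.2 N m) means it is on the stop, so q started at 1.2. I'll back off to about 91°, release, lift and check.

```bash
python3 -m jog '[0,0,0,0,0,-0.04,-1, 0,0,0,0,0,-0.08,-1, 0,0,0,0,0,-0.08,-1]'; python3 -c "
from h import *
s=env.get_state();print(s['ft_torque'])"
python3 -m jog '[0,0,0,0,0,0,0, 0,0,0,0,0,0,0, 0,0,0,0,0,0,0, 0,0,0.3,0,0,0,0, 0,0,0.6,0,0,0,0, 0,0,1,0,0,0,0, 0,0,1,0,0,0,0.5, 0,0,1,0,0,0,0.5]'; python3 snap.py e wrist top
cat > m4.py <<'E'
from h import *
f=np.load("e_wrist.npz"); c=eyes.calibration("wrist"); P=cloud(f["d"],c,f["M"])
T=np.array(c['tool_from_camera'])
Q=(P-f["M"][:3,3])@f["M"][:3,:3]@T[:3,:3].T+T[:3,3]
def rect(Q,n):
    r=cv2.minAreaRect((Q[:,:2]*1000).astype(np.float32)); print(n,len(Q),np.round(r[0],1),np.round(r[1],1),round(r[2],1),"z",np.median(Q[:,2]))
def box(x0,x1,y0,y1,z0,z1,n):
    m=(P[...,0]>x0)&(P[...,0]<x1)&(P[...,1]>y0)&(P[...,1]<y1)&(P[...,2]>z0)&(P[...,2]<z1); rect(P[m],n)
box(.46,.54,.055,.13,.08,.1,"bar"); box(.46,.54,-.08,-.01,.074,.09,"lip"); box(.4,.6,-.13,.2,.04,.05,"console")
print(env.get_state()["tcp_pos"],env.get_state()["joint_pos"])
E
python3 m4.py
```

```text
clock: 5.3
tcp_pos: [0.5008, 0.0912, 0.0372]
orientation: [0.0, -0.016, 1.0, 0.0]
wrist_force: [1.3, 0.3, -0.5]
finger_gap: 0.0131
grip_force: 45.3
[ 0.26139009  0.09374427 -0.42306315]
clock: 5.97
tcp_pos: [0.501, 0.0912, 0.2407]
orientation: [0.001, -0.019, 1.0, -0.0]
wrist_force: [1.2, 0.4, 0.2]
finger_gap: 0.0637
grip_force: 0.0
bar 436 [500.3  91. ] [41.5 12.7] 2.0 z 0.08782077134829247
lip 1036 [502.4 -44.3] [46.1 46. ] 83.0 z 0.07903113612997423
console 16104 [501.6  23.3] [139. 238.] 1.0 z 0.04409223703437021
[0.50406219 0.09129323 0.24383636] [ 2.24346168e-02  1.70896103e-01 -2.80802423e-02  1.36043561e+00
 -1.11678594e-04 -1.47433362e-02]
```

View pics/e_wrist.png

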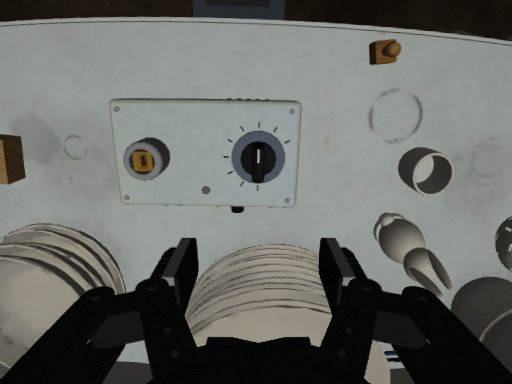

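The bar now lies along console x (2.0° against 1.0°). The printed pointer is ambiguous, though, so I'll re-grip and test the stop once more.

```bash
python3 -m jog '[0,0,-0.4,0,0,0,0, 0,0,-0.7,0,0,0,0, 0,0,-0.9,0,0,0,0, 0,0,-1,0,0,0,0, 0,0,-1,0,0,0,0, 0,0,-1,0,0,0,-1, 0,0,-1,0,0,0,-1, 0,0,-1,0,0,0,-1, 0,0,-1,0,0,0,-1]'
python3 -m jog '[0,0,0,0,0,0.03,-1, 0,0,0,0,0,0.03,-1, 0,0,0,0,0,0.03,-1]'; python3 -c "
from h import *
s=env.get_state();print(s['ft_torque'])"
```

```text
clock: 6.82
tcp_pos: [0.5002, 0.0911, 0.0375]
orientation: [-0.001, -0.017, 1.0, -0.0]
wrist_force: [-0.7, -0.7, -14.1]
finger_gap: 0.0128
grip_force: 44.8
clock: 7.07
tcp_pos: [0.5002, 0.0911, 0.0376]
orientation: [-0.0, -0.062, 0.998, 0.0]
wrist_force: [-2.8, 0.9, -10.2]
finger_gap: 0.0127
grip_force: 80.5
[ 0.12963412  0.60622276 -2.10185038]
```

Stop confirmed (2.1 N m only 5° past it). Release, lift and go to the stand.

```bash
python3 -m jog '[0,0,0,0,0,-0.025,-1, 0,0,0,0,0,-0.025,-1, 0,0,0,0,0,-0.025,0, 0,0,0,0,0,-0.025,0, 0,0,0,0,0,-0.025,0, 0,0,0.3,0,0,-0.03,0, 0,0,0.6,0,0,-0.03,0, 0,0,1,0,0,-0.03,0, 0,0,1,0,0,-0.03,0, 0,0,1,0,0,-0.03,0]'
python3 -m jog '[0.05,-1,0,0,0,0,0, 0.05,-1,0,0,0,0,0, 0.05,-1,0,0,0,0,0, 0.05,-1,0,0,0,0,0, 0.05,-1,0,0,0,0,0, 0.05,-1,0,0,0,0,0]'
python3 -m jog '[0.05,-0.9,0,0,0,0,0, 0.05,-0.9,0,0,0,0,0, 0.05,-0.9,0,0,0,0,0, 0.05,-0.9,0,0,0,0,0, 0.05,-0.9,0,0,0,0,0, 0.05,-0.9,0,0,0,0,0, 0.05,-0.9,0,0,0,0,0]'
python3 snap.py f wrist top
cat > m5.py <<'E'
from h import *
s=env.get_state(); q=s["orientation"]; print(s["tcp_pos"],"yang",2*np.degrees(np.arctan2(q[2],q[1]))-90)
for n in("wrist","top"):
    f=np.load(f"f_{n}.npz"); c=eyes.calibration(n); P=cloud(f["d"],c,f["M"])
    def box(x0,x1,y0,y1,z0,z1,nm):
        m=(P[...,0]>x0)&(P[...,0]<x1)&(P[...,1]>y0)&(P[...,1]<y1)&(P[...,2]>z0)&(P[...,2]<z1); Q=P[m]
        if len(Q)<4: print(n,nm,len(Q)); return
        r=cv2.minAreaRect((Q[:,:2]*1000).astype(np.float32)); print(n,nm,len(Q),np.round(r[0],1),np.round(r[1],1),round(r[2],1),"z",np.median(Q[:,2]))
    box(.48,.56,-.33,-.25,.076,.09,"keytop"); box(.47,.57,-.34,-.24,.031,.041,"stand"); box(.45,.55,.045,.13,.08,.1,"bar")
E
python3 m5.py
```

```text
clock: 7.9
tcp_pos: [0.5024, 0.0914, 0.2422]
orientation: [0.004, -0.018, 1.0, 0.0]
wrist_force: [1.1, 0.5, 0.0]
finger_gap: 0.0429
grip_force: 0.0
clock: 8.4
tcp_pos: [0.5124, -0.1149, 0.2384]
orientation: [0.002, -0.015, 1.0, -0.002]
wrist_force: [0.6, 0.8, -0.9]
finger_gap: 0.0424
grip_force: 0.0
clock: 8.98
tcp_pos: [0.5211, -0.2893, 0.2376]
orientation: [0.001, -0.017, 1.0, -0.0]
wrist_force: [0.6, 1.1, -0.4]
finger_gap: 0.0425
grip_force: 0.0
[ 0.52109169 -0.28756609  0.23781643] yang 92.10378771688548
wrist keytop 227 [ 517.5 -294.2] [10.6 30.8] 86.8 z 0.08031196308886185
wrist stand 2123 [ 518.1 -294.2] [64.1 65. ] 85.1 z 0.03511764022025354
wrist bar 0
top keytop 0
top stand 0
top bar 66 [501.8  93.1] [39.8 12.3] 3.4 z 0.08957982963539346
```

View pics/f_wrist.png

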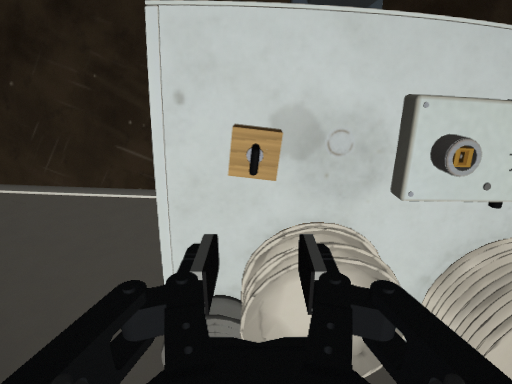

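Stand at (255,153), key upright in it at (.518,−.294) with its long axis about −4°. Descending to grip.

```bash
python3 -m jog '[-0.015,-0.027,-0.2,0,0,-0.034,0, -0.015,-0.027,-0.4,0,0,-0.034,0, -0.015,-0.027,-0.6,0,0,-0.034,0, -0.015,-0.027,-0.6,0,0,-0.034,0]'
python3 -m jog '[0,0,-0.2,0,0,0,0, 0,0,-0.35,0,0,0,0, 0,0,-0.495,0,0,0,0, 0,0,-0.495,0,0,0,0, 0,0,-0.495,0,0,0,-1, 0,0,-0.495,0,0,0,-1, 0,0,-0.495,0,0,0,-1, 0,0,-0.495,0,0,0,-1, 0,0,-0.495,0,0,0,-1]' 60; python3 -c "
from h import *
s=env.get_state();print(s['ft_torque'])"
```

```text
clock: 9.42
tcp_pos: [0.5129, -0.2884, 0.1094]
orientation: [-0.006, 0.035, 0.999, 0.004]
wrist_force: [-1.6, 0.8, -1.7]
finger_gap: 0.0428
grip_force: 0.0
clock: 10.17
tcp_pos: [0.52, -0.2951, 0.0215]
orientation: [0.002, 0.036, 0.999, -0.001]
wrist_force: [-0.1, 3.0, 8.0]
finger_gap: 0.0089
grip_force: 60.6
[ 0.60000665 -0.12366419 -0.01255058]
```

```bash
python3 -m jog '[0,0,0.1,0,0,0,-1, 0,0,0.2,0,0,0,-1, 0,0,0.4,0,0,0,-1, 0,0,0.6,0,0,0,-1, 0,0,0.6,0,0,0,-1, 0,0.2,0.6,0,0,0.028,-1, -0.02,0.4,0.6,0,0,0.028,-1, -0.04,0.6,0.6,0,0,0.028,-1, -0.04,0.6,0.6,0,0,0.028,-1, -0.04,0.6,0.6,0,0,0.028,-1]'
python3 -m jog '[-0.04,0.3,0,0,0,0,-1, -0.04,0.5,0,0,0,0,-1, -0.04,0.64,0,0,0,0,-1, -0.04,0.64,0,0,0,0,-1, -0.04,0.64,0,0,0,0,-1, -0.04,0.64,0,0,0,0,-1]'
python3 snap.py g wrist scene
cat > m6.py <<'E'
from h import *
s=env.get_state(); q=s["orientation"]; print(s["tcp_pos"],"yang",2*np.degrees(np.arctan2(q[2],q[1]))-90,q)
f=np.load("g_wrist.npz"); c=eyes.calibration("wrist"); P=cloud(f["d"],c,f["M"])
def box(x0,x1,y0,y1,z0,z1,nm):
    m=(P[...,0]>x0)&(P[...,0]<x1)&(P[...,1]>y0)&(P[...,1]<y1)&(P[...,2]>z0)&(P[...,2]<z1); Q=P[m]
    r=cv2.minAreaRect((Q[:,:2]*1000).astype(np.float32)); print(nm,len(Q),np.round(r[0],1),np.round(r[1],1),round(r[2],1),"z",np.median(Q[:,2]),"min",Q.min(0).round(4),"max",Q.max(0).round(4))
box(.46,.54,-.085,-.01,.0735,.088,"lip"); box(.4,.6,-.13,.2,.04,.05,"console"); box(.46,.54,.045,.13,.08,.1,"bar")
box(.46,.54,-.09,.0,.1,.3,"key")
a=np.clip(f["im"][:,:,::-1].astype(float)*1.6,0,255).astype(np.uint8)
b=np.clip(np.load("g_scene.npz")["im"][120:240,200:320,::-1]*1.4,0,255).astype(np.uint8)
cv2.imwrite("pics/g.png",np.hstack([cv2.resize(a[60:300,160:360],(400,480),interpolation=3),cv2.resize(b,(400,480))]))
E
python3 m6.py
```

```text
clock: 11.0
tcp_pos: [0.5101, -0.1726, 0.1398]
orientation: [0.001, -0.01, 1.0, -0.001]
wrist_force: [0.9, -0.7, -0.8]
finger_gap: 0.0088
grip_force: 59.6
clock: 11.5
tcp_pos: [0.5029, -0.0473, 0.1389]
orientation: [0.001, -0.008, 1.0, -0.001]
wrist_force: [-0.6, -0.0, 0.1]
finger_gap: 0.0087
grip_force: 59.6
[ 0.50255291 -0.04800683  0.13847574] yang 90.82228130676319 [ 5.42792014e-04 -7.17569495e-03  9.99974037e-01 -3.74623593e-04]
lip 1902 [501.5 -44.9] [46.8 44.5] 89.9 z 0.07919233948889137 min [ 0.4792 -0.0682  0.0735] max [ 0.5238 -0.0215  0.082 ]
console 26522 [501.6  23.4] [139.  238.1] 1.1 z 0.0441555738434935 min [ 0.4302 -0.0967  0.04  ] max [0.5725 0.1424 0.05  ]
bar 900 [500.2  90.5] [40.6 14.4] 1.2 z 0.08769593145344287 min [0.4799 0.0834 0.08  ] max [0.5206 0.0981 0.0903]
key 32092 [498.6 -45. ] [35.3 90.3] 1.3 z 0.240503247350616 min [ 0.4806 -0.09    0.1296] max [ 0.5163 -0.      0.268 ]
```

View pics/g.png

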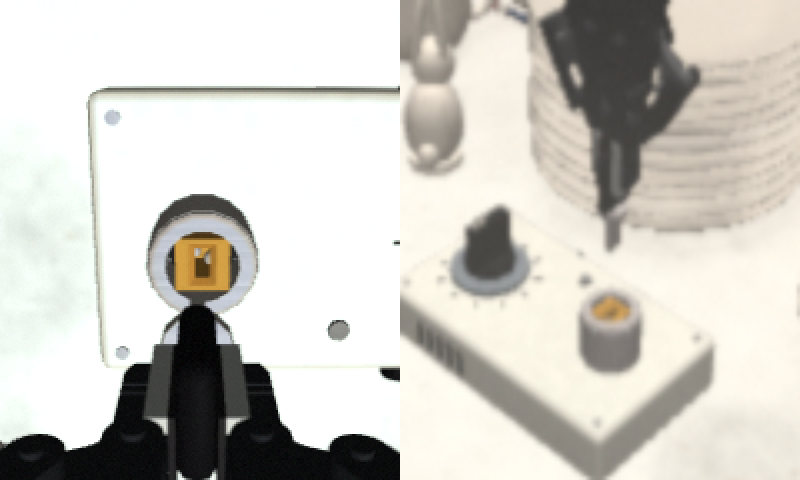

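Left: slot at crop (203,262) → pixel (261.5,191). The key head is centred at column 258.5, with its near lower edge at row 212. The slot is therefore slightly left of the key in world terms; I'll compute x.

```bash
python3 -c "
from h import *
f=np.load('g_wrist.npz');c=eyes.calibration('wrist');M=f['M']
for r in(211,212,213): print('key',onplane((258.5,r),.1605,c,M)[0]+[.016,0,0])
hsv=cv2.cvtColor(f['im'],cv2.COLOR_RGB2HSV);m=((hsv[...,1]>110)&(hsv[...,2]>100)).astype(np.uint8);m[:170]=0;m[212:]=0;m[:,:235]=0;m[:,290:]=0
v,u=np.nonzero(m);Q=onplane(np.c_[u,v],.078,c,M);r=cv2.minAreaRect((Q[:,:2]*1000).astype(np.float32));print('brass',r,u.min(),u.max(),v.min(),v.max())
for uv in((257,185),(266,185),(257,199),(266,199)): print(onplane(uv,.078,c,M)[0])
P=cloud(f['d'],c,M)
for v in range(204,222,2): print(v,P[v,258].round(4))
"
```

```text
key [ 0.5015425  -0.04705332  0.1605    ]
key [ 0.50214413 -0.04704307  0.1605    ]
key [ 0.50274721 -0.04703279  0.1605    ]
brass ((502.8211669921875, -44.86166763305664), (21.2414608001709, 22.673049926757812), 0.957443118095398) 247 274 180 204
[ 0.49658467 -0.04803     0.078     ]
[ 0.49645989 -0.04055887  0.078     ]
[ 0.50896933 -0.04783894  0.078     ]
[ 0.50884298 -0.04024969  0.078     ]
204 [ 0.5139 -0.0469  0.0769]
206 [ 0.5203 -0.0468  0.0654]
208 [ 0.4954 -0.0472  0.1317]
210 [ 0.4958 -0.0472  0.1342]
212 [ 0.4953 -0.0472  0.1387]
214 [ 0.4852 -0.0473  0.1654]
216 [ 0.4854 -0.0473  0.1678]
218 [ 0.4849 -0.0473  0.1715]
220 [ 0.4855 -0.0473  0.1727]
```

```bash
python3 -m jog '[0.0075,0.0125,-0.08,0,0,0.001,-1, 0.0075,0.0125,-0.16,0,0,0.001,-1, 0.0075,0.0125,-0.22,0,0,0.001,-1, 0.0075,0.0125,-0.25,0,0,0.001,-1, 0.0075,0.0125,-0.27,0,0,0.001,-1, 0.0075,0.0125,-0.285,0,0,0.001,-1, 0.0075,0.0125,-0.285,0,0,0.001,-1]'; python3 -c "
from h import *
s=env.get_state();print(s['ft_torque'],s['tcp_pos'],s['wrist_force'])"
```

```text
clock: 12.18
tcp_pos: [0.5039, -0.0446, 0.0811]
orientation: [0.0, -0.009, 1.0, -0.0]
wrist_force: [0.7, -0.1, -0.9]
finger_gap: 0.0088
grip_force: 59.5
[-0.03354213 -0.29302489  0.0254894 ] [ 0.50386886 -0.04455799  0.08113863] [ 0.66810756 -0.06858289 -0.92650804]
```

7 mm in with no contact force. Continue.

```bash
python3 -m jog '[0,0,-0.02,0,0,0,-1, 0,0,-0.04,0,0,0,-1, 0,0,-0.06,0,0,0,-1, 0,0,-0.08,0,0,0,-1, 0,0,-0.095,0,0,0,-1, 0,0,-0.095,0,0,0,-1]'; python3 -c "
from h import *
s=env.get_state();print(s['ft_torque'],s['tcp_pos'],s['wrist_force'])"
```

```text
clock: 12.68
tcp_pos: [0.5051, -0.0444, 0.0635]
orientation: [0.002, -0.01, 1.0, -0.001]
wrist_force: [1.3, -1.2, 3.3]
finger_gap: 0.0089
grip_force: 60.3
[-0.2440746  -0.10810638  0.02025005] [ 0.50508339 -0.04444583  0.06350271] [ 1.31356808 -1.23228946  3.30183424]
```

```bash
python3 -m jog '[0,0,-0.01,0,0,0,-1, 0,0,-0.015,0,0,0,-1, 0,0,-0.015,0,0,0,-1]';  python3 -m jog '[0,0,-0.005,0,0,0,-1, 0,0,-0.01,0,0,0,-1, 0,0,-0.01,0,0,0,-1]'; python3 snap.py k wrist scene; python3 -c "
from h import *
f=np.load('k_scene.npz');c=eyes.calibration('scene');P=cloud(f['d'],c,f['M'])
b=np.clip(f['im'][120:220,200:320,::-1]*1.5,0,255).astype(np.uint8)
a=np.clip(np.load('k_wrist.npz')['im'][130:300,180:340,::-1]*1.5,0,255).astype(np.uint8)
cv2.imwrite('pics/k.png',np.hstack([cv2.resize(a,(400,425)),cv2.resize(b,(400,425),interpolation=3)]))
print(env.get_state()['ft_torque'])"
```

```text
clock: 12.93
tcp_pos: [0.5054, -0.0445, 0.0633]
orientation: [0.003, -0.01, 1.0, -0.001]
wrist_force: [-5.7, 1.2, 25.4]
finger_gap: 0.0089
grip_force: 63.7
clock: 13.18
tcp_pos: [0.5055, -0.0445, 0.0632]
orientation: [0.003, -0.01, 1.0, -0.001]
wrist_force: [-10.3, 0.9, 39.9]
finger_gap: 0.0088
grip_force: 65.8
[ 0.27224018  2.33355415 -0.02079734]
```

View pics/k.png

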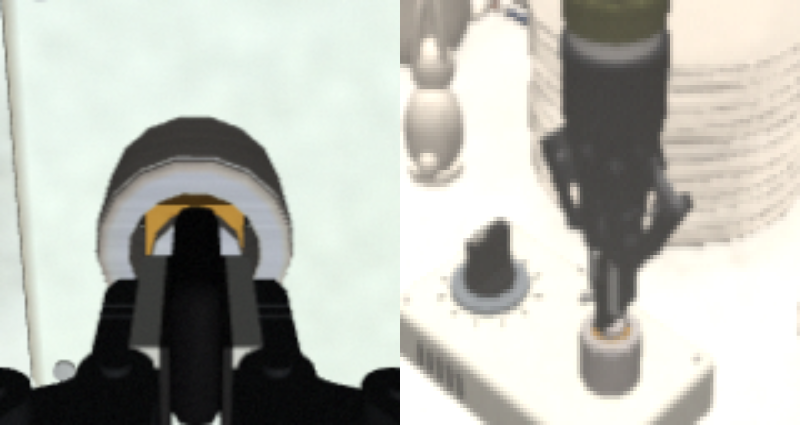

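The shoulder looks seated on the brass face. Quick depth check of the shoulder's top (should be 84 mm).

```bash
python3 -c "
from h import *
f=np.load('k_wrist.npz');c=eyes.calibration('wrist');P=cloud(f['d'],c,f['M']);im=f['im']
for u in (244,246,272,274,276):
  for v in(216,220,224,228,230): print(u,v,P[v,u].round(4),im[v,u])
"
```

```text
244 216 [ 0.4946 -0.0527  0.0772] [126  96  41]
244 220 [ 0.4971 -0.0527  0.0774] [103  81  39]
244 224 [ 0.4975 -0.0525  0.082 ] [78 79 75]
244 228 [ 0.4995 -0.0524  0.0832] [126 129 134]
244 230 [ 0.5014 -0.0525  0.0818] [121 125 129]
246 216 [ 0.4949 -0.0516  0.0765] [123  94  40]
246 220 [ 0.4959 -0.0514  0.0801] [40 38 36]
246 224 [ 0.4974 -0.0513  0.0822] [118 122 126]
246 228 [ 0.4994 -0.0513  0.0834] [126 128 134]
246 230 [ 0.5015 -0.0513  0.0816] [121 125 129]
272 216 [ 0.494  -0.0363  0.0778] [127  96  41]
272 220 [ 0.4967 -0.0362  0.0775] [103  79  39]
272 224 [ 0.4968 -0.0364  0.0829] [94 95 98]
272 228 [ 0.4991 -0.0364  0.0834] [122 125 134]
272 230 [ 0.5004 -0.0363  0.0833] [122 126 132]
274 216 [ 0.4945 -0.0351  0.0767] [126  95  41]
274 220 [ 0.4969 -0.035   0.0771] [125  95  40]
274 224 [ 0.4982 -0.0351  0.0799] [41 41 39]
274 228 [ 0.4993 -0.0352  0.0829] [123 126 131]
274 230 [ 0.5009 -0.0351  0.0822] [122 126 131]
276 216 [ 0.4943 -0.0339  0.0772] [123  93  41]
276 220 [ 0.4967 -0.0339  0.0775] [108  83  37]
276 224 [ 0.4994 -0.0337  0.0772] [110  84  39]
276 228 [ 0.5021 -0.0336  0.0771] [81 65 41]
276 230 [ 0.5029 -0.0337  0.0782] [77 75 68]
```

Home: the shoulder is 6 mm proud of the brass, as it should be. Ease the push, then turn clockwise.

```bash
python3 -m jog '[0,0,0.012,0,0,0,-1, 0,0,0.012,0,0,0,-1, -0.001,-0.001,0.012,0,0,-0.04,-1, -0.001,-0.002,0.012,0,0,-0.08,-1, -0.001,-0.003,0.012,0,0,-0.12,-1, -0.002,-0.004,0.012,0,0,-0.16,-1, -0.002,-0.004,0.012,0,0,-0.2,-1, -0.002,-0.004,0.012,0,0,-0.24,-1, -0.002,-0.004,0.012,0,0,-0.27,-1, -0.002,-0.004,0.012,0,0,-0.27,-1]' 80; python3 -c "
from h import *
s=env.get_state();print(s['ft_torque'])"
```

```text
clock: 14.12
tcp_pos: [0.5052, -0.0457, 0.0634]
orientation: [0.003, 0.405, 0.915, -0.0]
wrist_force: [-4.7, -1.7, 22.1]
finger_gap: 0.0087
grip_force: 80.8
[-0.28335963  0.9759415   0.09721785]
```

```bash
python3 -m jog '[0,0,0,0,0,-0.04,-1, -0.001,-0.001,0,0,0,-0.08,-1, -0.002,-0.001,0,0,0,-0.12,-1, -0.003,-0.002,0,0,0,-0.16,-1, -0.003,-0.002,0,0,0,-0.2,-1, -0.004,-0.002,0,0,0,-0.24,-1, -0.004,-0.002,0,0,0,-0.265,-1, -0.004,-0.002,0,0,0,-0.275,-1, -0.004,-0.002,0,0,0,-0.275,-1, -0.004,-0.002,0,0,0,-0.275,-1]'; python3 -c "
from h import *
s=env.get_state();q=s['orientation'];print(s['ft_torque'],2*np.degrees(np.arctan2(q[2],q[1]))-90)"
```

```text
clock: 14.95
tcp_pos: [0.5039, -0.046, 0.0634]
orientation: [0.003, 0.749, 0.663, 0.001]
wrist_force: [-5.4, -1.5, 23.9]
finger_gap: 0.0088
grip_force: 81.0
[-0.262111    1.26863839  0.19727668] -6.975295600875754
```

```bash
python3 -m jog '[0,0,0,0,0,-0.015,-1, 0,0,0,0,0,-0.015,-1, 0,0,0,0,0,-0.015,-1]'; python3 snap.py z wrist scene; python3 -c "
from h import *
s=env.get_state();print(s['ft_torque'])
f=np.load('z_wrist.npz');c=eyes.calibration('wrist');P=cloud(f['d'],c,f['M'])
m=(abs(P[...,0]-.5)<.04)&(abs(P[...,1]-.091)<.04)&(P[...,2]>.08)&(P[...,2]<.1);Q=P[m]
if len(Q)>5: print(cv2.minAreaRect((Q[:,:2]*1000).astype(np.float32)))
a=np.clip(f['im'][:,:,::-1]*1.5,0,255).astype(np.uint8);cv2.imwrite('pics/z.png',a)"
```

```text
clock: 15.2
tcp_pos: [0.5038, -0.0459, 0.0634]
orientation: [0.003, 0.764, 0.645, 0.001]
wrist_force: [-5.6, -0.7, 24.2]
finger_gap: 0.0084
grip_force: 81.1
[-0.20882289  1.33856931  0.23278109]
```

View pics/z.png

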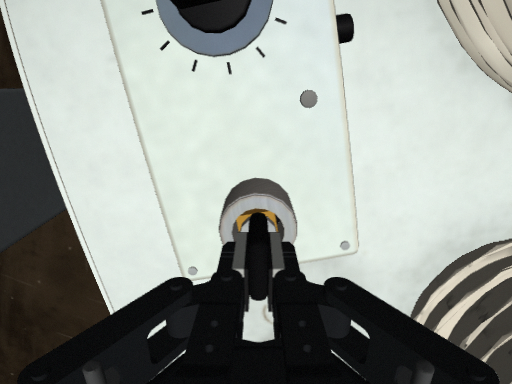

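The key is seated, gripped at 81 N and turned about 101° against the stop. The dial bar still lies along console x. Handing in.

```bash
python3 -c "
from workcell import env
print(env.hand_in())"
```

```text
the job is handed in; nothing more can be done
None
```

I turned the dial back to its anticlockwise stop, pushed the key fully home and turned it clockwise to the stop. It was handed in at about 15 s with the key still gripped (81 N) and held turned; the hand-in gave no verdict.

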